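# Cull the chipped tumblers, then hold the air lever in the green

## Robot

A 6-joint arm with a two-finger parallel gripper is mounted at the origin on the work surface. World frame = base frame: x ahead of the robot, y to its left, z up, the work surface at z = 0. Lengths are in m, angles in rad, forces in N, time in s.
With the tool pointing down it reaches from about 0.275 to 1 m from the base axis. Payload 8.4 kg.
Tool frame: the origin (TCP) lies midway between the tips of the shut fingers; the grasp point (between the pads) lies 19 mm behind it; z points along the fingers, y is the line along which they close (so a half turn about z gives the same grasp; the last joint's range is limited). The gripper opens to 85 mm and grips with 20 to 120 N. Pads are 22 mm wide; open, the fingers measure 114 mm over their backs; the gripper's body (76 mm by 85 mm) begins 54 mm behind the grasp point. The pads swing forward as they close: fully open they stand 13 mm farther back than shut.
Start: joints at [1.27, 0.353, 1.633, -0, 1.155, -0.002], TCP at [0.184, 0.597, 0.231] pointing down, gripper open.
Joint ranges: [-2.63, 2.63], [-0.92, 2.1], [0.06, 2.66], [-1.3, 4.44], [0, 2.69], [-3.02, 3.02]. Speed limits (rad/s): [2.22, 2.22, 2.79, 3.14, 3.14, 3.14].

## Interface

Orientations are given as a unit quaternion [x, y, z, w].
In Python, from workcell import bot, claw, kinematics, optics, ticket, spotter gives the robot as it stands. Calls block until the motion is done:
- bot.reach(position, orientation): joint-space move of the TCP to a pose.
- bot.servo_line(position, ori=None, velocity=0.15): straight line of the TCP; ori=None keeps the orientation; velocity is the mean speed in m/s.
- bot.goto_joints(angles): joint-space move.
- claw.move_gripper(opening, strength=None): finger opening in m; strength is the grip in N (None keeps the last); returns when the fingers have stopped.
- bot.dwell(seconds).
- kinematics.solve_ik(position, orientation): joint angles nearest the present ones, or None.
- optics.read_camera(name): name is "scene" or "top"; returns a dict with "frame" (480x640x3 uint8, red, green, blue), "intrinsics" (3x3 intrinsics, pixels), "view" (4x4, takes a point from world to camera coordinates). Camera axes: x right, y down, z forward; pixel columns grow to the right and rows downward; lengths in m; the calibration is good to about 2 mm. A picture is of the moment at which its call begins. There is no depth.
A pose or a line that the arm cannot do raises bot.IKError and nothing moves.
- ticket.hand_in(): hands the job in; it is judged then, once.
Trained networks look in a picture, given as the dict that the camera call returned (one of the last four; its "shot" number tells which), for a name from the list of things; names that differ only in an ending like _2 or _b are one class to them, and where a whole thing is asked for, a point or a joint stands for the part that bears it (a point fixed in the world has none). Each returns a list of dicts, best first, with "score" (0 to 1); they miss things now and then, are a little off and sometimes report something else, mostly with a low value. They report only what shows in the picture. A call takes as long as a camera call.
- spotter.silhouettes(picture, thing): "mask" (480x640 bool, what is visible of it) and "uv" ([column, row] in pixels, amid what is visible of it).
Readings, each from a call of its own:
- bot.read_time_s(): time.
- bot.read_joint_pos(): joint angles.
- bot.read_joint_vel(): joint speeds.
- bot.read_joint_efforts(): joint torques, N m.
- bot.read_position(): TCP position.
- bot.read_orientation(): TCP orientation.
- bot.read_wrist_force(): force on the tool from outside, world axes, zero at the start.
- bot.read_ft_torque(): the same for the moment, N m.
- bot.read_gripper_width(): finger opening in m.
- bot.read_grip_force(): force on a finger pad.
Only numpy, scipy, OpenCV 4.12 (cv2) and the standard library are available. Lean on these libraries where they do the work, as an engineer would, in place of code of your own. Each camera call takes 0.05 s, during which the arm holds its last target. There are 200 camera calls.

## Task

Get this batch of clay tumblers ready for dusting and start the air: first put the two tumblers with bites out of their rims into the blue scrap bin and let go of them, leaving the three sound tumblers standing where they are and the other things on the table undisturbed. Only when both are in the bin, press down the black paddle of the spring-loaded dead-man lever on the air stand with the fingers until its yellow pointer is in the green band (lever about level), and keep holding it there: the program finishes while still holding the lever down.

Things in the scene. Friction and masses are not known exactly. Their poses are not given: they have to be found in the camera images.
- chipped_a: pinkish clay tumbler, round, straight-sided, open on top, 54 mm in diameter, 62 mm tall, wall 4 mm, about 110 g; on the ware board, at a random place in the batch. Origin: centre of its underside, z up. CHIPPED: one bite out of the rim on its own +x side, about 85 degrees of the rim wide and 22 mm deep, with pale broken edges. Goes into the bin.
- chipped_b: pinkish clay tumbler, round, straight-sided, open on top, 54 mm in diameter, 62 mm tall, wall 4 mm, about 110 g; on the ware board, at a random place in the batch. Origin: centre of its underside, z up. CHIPPED: two bites out of the rim, on its own +x side (about 70 degrees wide, 19 mm deep) and near +y (about 45 degrees, 12 mm deep), pale broken edges. Goes into the bin.
- chipped_a_mid (a point): middle of chipped_a: on its axis, 31 mm above its underside
- chipped_b_mid (a point): middle of chipped_b: on its axis, 31 mm above its underside
- sound_a: pinkish clay tumbler, round, straight-sided, open on top, 54 mm in diameter, 62 mm tall, wall 4 mm, about 110 g; on the ware board, at a random place in the batch. Origin: centre of its underside, z up. Sound: whole, level rim all round. Stays.
- sound_b: pinkish clay tumbler, round, straight-sided, open on top, 54 mm in diameter, 62 mm tall, wall 4 mm, about 110 g; on the ware board, at a random place in the batch. Origin: centre of its underside, z up. Sound: whole, level rim all round. Stays.
- sound_c: pinkish clay tumbler, round, straight-sided, open on top, 54 mm in diameter, 62 mm tall, wall 4 mm, about 110 g; on the ware board, at a random place in the batch. Origin: centre of its underside, z up. Sound: whole, level rim all round. Stays.
- board: plywood ware board, 200 (its x) x 280 (its y) x 12 mm, fixed; origin: centre of its underside on the table; the tumblers stand on it, 12 mm above the table. Far row (board x +48 mm): three at y -95, 0, +95 mm; near row (x -48 mm): two at y -48, +48 mm; each within 4 mm. Closing the fingers along the board's x leaves the most room.
- bin: blue open plastic scrap bin, 240 (its x) x 170 (its y) x 60 mm high outside, walls and floor 5 mm, fixed to the table; to the left or the right of the board, the air stand on the other side. Origin: centre of its underside. Both tumblers fit side by side along its x.
- stand: air stand bolted to the table: dark base plate 270 (its x) x 120 (its y) x 12 mm, origin: centre of its underside. A blue tower, 70 mm wide, 152 mm tall, at x +85 to +131 mm, with a brass air nozzle out to y +-85 mm on each side, 140 mm high. The lever reaches from the tower towards -x (the robot's side).
- lever_hinge (a point): on the lever's hinge axis, which runs along the stand's y: at x +70 mm of the stand, 115 mm above the table
- gauge (a point): middle of the green band, midway between two gauge posts beside the paddle (stand x -60, y +-48 mm), 115 mm above the table. Posts 12 mm square, 157 mm tall: white from the top down to 122.5 mm, green from 122.5 to 107.5 mm, red below.
- paddle (a point): centre of the top face of the black flat paddle at the lever's free end, 60 (along the lever) x 50 x 18 mm; press it from above. This point is 130 mm along the lever from the hinge axis, 10 mm above the lever's centre line: 157 mm above the table when released, 125 mm when level. A yellow pointer sticks out of both sides, 10 mm below the top.
- lever (a joint): turn of the dead-man lever: 0 = released (pointing up 0.25 rad), 0.25 = level, pointer in the middle of the green (green spans 0.19 to 0.31), 0.5 = bottom stop. A spring returns it when let go; the downward push at the paddle's centre is about 3 N just off the stop, 8 N in the green, 13 N at the bottom (2.5 N m per rad).
- bowl: small clay bowl, 120 mm across, 50 mm high, behind the board. Stays.
- jar: blue glaze jar with a black lid, 60 mm across, 75 mm high, behind the board. Stays.
- brush: brush lying crosswise near the robot's base, in front of the board. Stays.

How it is judged:
By the outcome, as a careful person would: the job done as asked, in the order asked, and still so for the second after the job is handed in, while the arm keeps its last pose, push and grip.
It also fails if it takes over 67 s, if anything falls off the work surface, if the arm or the gripper's body presses on something with over 40 N, if the wrist force passes 120 N, or if a joint passes its speed limit or range.

## Working session

There is one attempt and no reset: what is moved stays moved. The work goes in short steps, each a Python script; the robot and the scene stay as the last script left them, time stands still between calls to the robot, and variables do not carry over. Pictures are saved under pics/ and viewed, at most 10 in all, crops included, and the job is handed in when it is done.

```bash
mkdir -p pics; ls; python3 - <<'E'
from workcell import bot, claw, kinematics, optics, ticket, spotter
import cv2,numpy as np
for n in ("top","scene"):
    p=optics.read_camera(n); cv2.imwrite(f"pics/{n}0.png",p["frame"][:,:,::-1])
    print(n,p["intrinsics"].tolist(),np.round(p["view"],4).tolist())
    for t in ("chipped_a","sound_a","bin","stand","board","paddle","lever_hinge"):
        try:
            print(t,[(round(d["score"],2),np.round(d["uv"]).tolist(),int(d["mask"].sum())) for d in spotter.silhouettes(p,t)])
        except Exception as e: print(t,e)
print(bot.read_time_s(),bot.read_orientation())
E
```

```text
pics
workcell.py
top [[559.5464695770459, 0.0, 328.66065171293], [0.0, 559.5464695770459, 236.1833044035412], [0.0, 0.0, 1.0]] [[0.0277, -0.9995, 0.0148, -0.0307], [-0.9925, -0.0293, -0.1189, 0.5837], [0.1192, -0.0114, -0.9928, 1.2376], [0.0, 0.0, 0.0, 1.0]]
chipped_a [(0.87, [307.0, 267.0], 429), (0.75, [325.0, 228.0], 590), (0.5, [286.0, 225.0], 541)]
sound_a [(0.86, [370.0, 226.0], 564), (0.68, [307.0, 268.0], 518), (0.64, [349.0, 271.0], 500), (0.61, [289.0, 224.0], 550)]
bin [(0.59, [174.0, 266.0], 9022)]
stand [(0.65, [463.0, 268.0], 7087), (0.61, [370.0, 226.0], 546)]
board [(0.84, [330.0, 253.0], 7608)]
paddle [(0.56, [480.0, 288.0], 1293)]
lever_hinge [(0.66, [465.0, 267.0], 7112)]
scene [[532.2421124092955, 0.0, 323.04516399175463], [0.0, 532.2421124092955, 234.94322745941352], [0.0, 0.0, 1.0]] [[0.7879, 0.6157, 0.0076, -0.4479], [0.4547, -0.5735, -0.6814, -0.1758], [-0.4152, 0.5404, -0.7318, 1.3065], [0.0, 0.0, 0.0, 1.0]]
chipped_a [(0.9, [313.0, 235.0], 953), (0.58, [334.0, 274.0], 1047)]
sound_a [(0.86, [305.0, 306.0], 1164), (0.71, [282.0, 265.0], 1037), (0.64, [366.0, 244.0], 1004)]
bin [(0.71, [389.0, 170.0], 7239)]
stand [(0.69, [182.0, 369.0], 12748), (0.57, [313.0, 236.0], 912)]
board [(0.59, [316.0, 287.0], 6756)]
paddle [(0.87, [152.0, 321.0], 2227), (0.53, [316.0, 289.0], 6902)]
lever_hinge [(0.75, [181.0, 369.0], 13017), (0.31, [399.0, 356.0], 1489)]
0.8 [ 1.48852904e-01  9.88859349e-01  2.68110627e-05 -8.67619837e-06]
```

```bash
python3 - <<'E'
import cv2,numpy as np
a=cv2.imread("pics/top0.png");b=cv2.imread("pics/scene0.png")
cv2.imwrite("pics/v1.png",cv2.resize(a[190:310,250:410],(800,600),interpolation=cv2.INTER_CUBIC))
cv2.imwrite("pics/v2.png",cv2.resize(b[205:325,250:410],(800,600),interpolation=cv2.INTER_CUBIC))
E
```

```text
(no output)
```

View pics/top0.png

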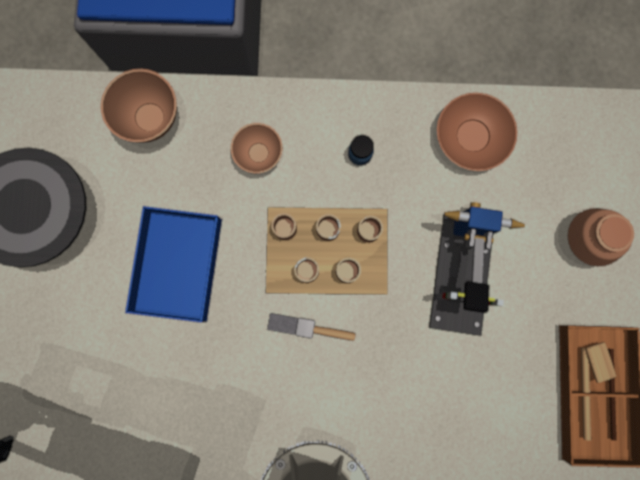

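View pics/v1.png

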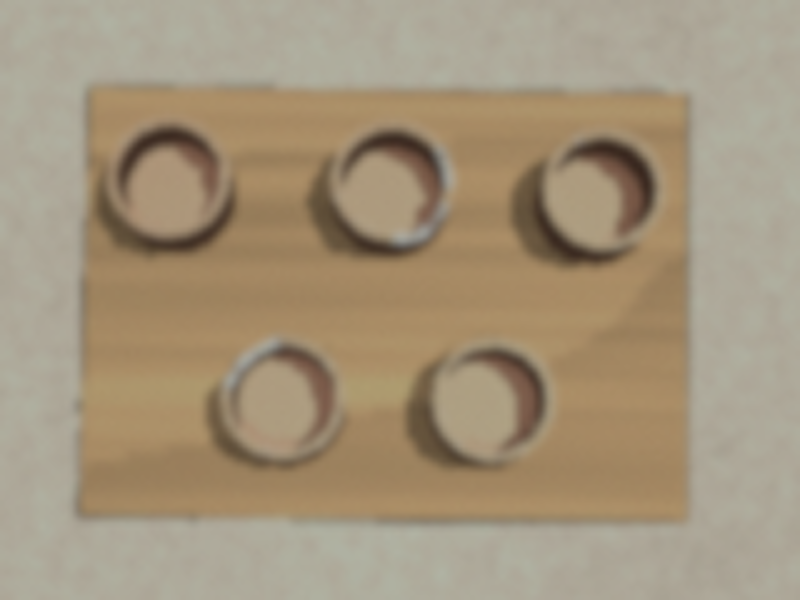

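View pics/v2.png

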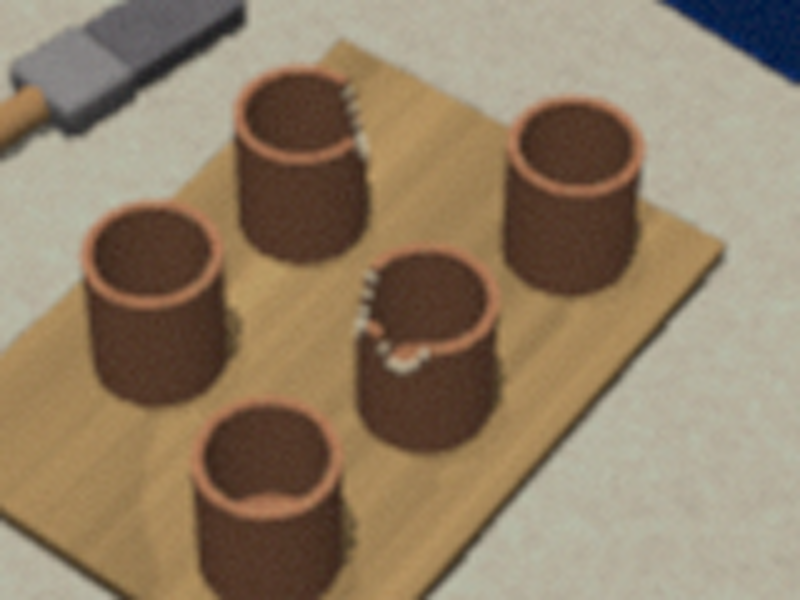

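View pics/scene0.png

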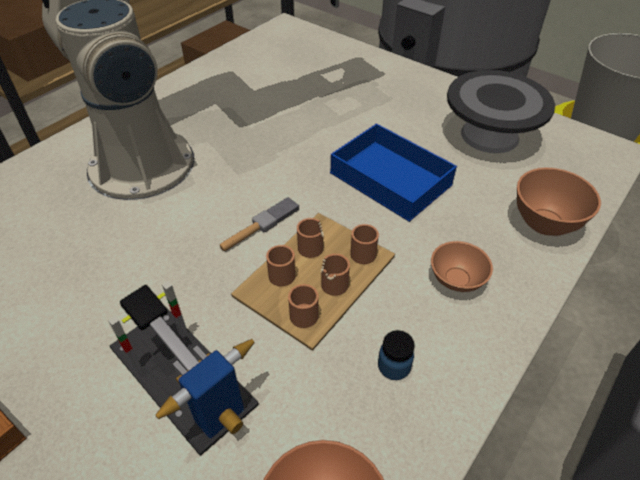

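The top view shows the tumblers on the board. The single-bite one is near-left at about (305,269), and the two-bite one is far-middle at about (328,228). The scene view confirms both, at about (311,237) and (335,274). The bin is on the left at (174,266), and the stand is on the right with its paddle at about (477,297). Next I'll fit poses by matching silhouettes.

```bash
cat > fit.py <<'E'
import cv2,numpy as np
from scipy.optimize import minimize
from workcell import bot, claw, kinematics, optics, ticket, spotter
def proj(p,P):
    c=P@p["view"][:3,:3].T+p["view"][:3,3]; q=c@p["intrinsics"].T
    return q[:,:2]/q[:,2:]
def box(x0,x1,y0,y1,z0,z1): return np.array([[x,y,z] for x in(x0,x1) for y in(y0,y1) for z in(z0,z1)])
t=np.linspace(0,2*np.pi,40)
cyl=np.array([[.027*np.cos(a),.027*np.sin(a),z] for a in t for z in (.012,.074)])
models=dict(board=box(-.1,.1,-.14,.14,0,.012),bin=box(-.12,.12,-.085,.085,0,.06),
 stand=np.vstack([box(-.135,.135,-.06,.06,0,.012),box(.085,.131,-.035,.035,0,.152),box(.108,.108,-.085,.085,.14,.14),
  box(-.066,-.054,-.054,.054,0,.157),box(-.09,-.03,-.025,.025,.145,.16)]))
def world(P,s):
    c,n=np.cos(s[2]),np.sin(s[2]); return P@np.array([[c,n,0],[-n,c,0],[0,0,1]])+[s[0],s[1],0]
def hullmask(pts):
    S=4; m=np.zeros((480*S,640*S),np.uint8)
    h=cv2.convexHull(pts.astype(np.float32))[:,0]; cv2.fillConvexPoly(m,np.round(((h+.5)*S-.5)*16).astype(np.int32),1,shift=4)
    return cv2.resize(m*255,(640,480),interpolation=cv2.INTER_AREA)/255.
def hullof(mask):
    n,l,st,_=cv2.connectedComponentsWithStats(mask.astype(np.uint8)); k=1+np.argmax(st[1:,4])
    ys,xs=np.where(l==k); return hullmask(np.c_[xs,ys])
def fit(P,obs,s0,yaw=True):
    n=3 if yaw else 2
    def cost(s):
        s=np.r_[s,0][:3]; e=0
        for p,m in obs:
            r=hullmask(proj(p,world(P,s))); e+=1-np.minimum(r,m).sum()/np.maximum(r,m).sum()
        return e/len(obs)
    sim=np.array([s0[:n]]+[np.add(s0[:n],np.eye(n)[i]*(.02,.02,.1)[i]) for i in range(n)])
    r=minimize(cost,s0[:n],method="Nelder-Mead",options=dict(initial_simplex=sim,xatol=2e-4,fatol=1e-4))
    return r.x,r.fun
def pix2w(p,uv,z):
    R,T=p["view"][:3,:3],p["view"][:3,3]; o=-R.T@T; d=R.T@np.linalg.inv(p["intrinsics"])@np.r_[uv,1]
    return (o+d*(z-o[2])/d[2])[:2]
E
python3 - <<'E'
from fit import *
np.set_printoptions(precision=4,suppress=True)
T=optics.read_camera("top");S=optics.read_camera("scene")
for n,uv in (("board",(330,253)),("bin",(174,266)),("stand",(463,268))):
    o=[]
    for p in (T,S): o.append((p,hullof(spotter.silhouettes(p,n)[0]["mask"])))
    s0=np.r_[pix2w(T,uv,.02),0]
    print(n,*fit(models[n],o,s0),*fit(models[n],o[:1],s0),*fit(models[n],o[1:],s0))
for n,ut,us in (("chipped_a",(305,269),(311,237)),("chipped_b",(328,228),(335,274))):
    o=[]
    for p,uv in ((T,ut),(S,us)):
        c=[d for k in ("chipped_a","sound_a") for d in spotter.silhouettes(p,k) if np.hypot(*(np.array(d["uv"])-uv))<10 and d["mask"].sum()<1500]
        if c: o.append((p,hullof(c[0]["mask"]))); print([x["score"] for x in c])
    s0=pix2w(T,ut,.06)
    print(n,*fit(cyl,o,s0,False),*[fit(cyl,[q],s0,False) for q in o])
E
```

```text
board [ 0.5551 -0.0093  0.022 ] 0.023803880339401784 [ 0.5541 -0.0106  0.0164] 0.011959332305407577 [ 0.5567 -0.0076  0.0184] 0.012301796915847985
bin [ 0.5116  0.3331 -0.0913] 0.024363927582667644 [ 0.511   0.3316 -0.094 ] 0.008502567234880298 [ 0.5128  0.3348 -0.0885] 0.014630415302402056
stand [ 0.5129 -0.3238 -0.1196] 0.037395644206213385 [ 0.5111 -0.3244 -0.1367] 0.029751880448213197 [ 0.5161 -0.3236 -0.1185] 0.026563097972497007
[0.87]
[0.85]
chipped_a [0.5068 0.0351] 0.12802342868007877 (array([0.5035, 0.0331]), np.float64(0.18907332172567226)) (array([0.5072, 0.0357]), np.float64(0.062321486530347414))
[0.59]
[0.91]
chipped_b [ 0.6039 -0.0096] 0.08139880719374826 (array([ 0.603 , -0.0107]), np.float64(0.0974210993036676)) (array([ 0.6042, -0.0085]), np.float64(0.05094884262053989))
```

```bash
cat > act.py <<'E'
from fit import *
def q(th): a=(th+np.pi/2)/2; return [np.cos(a),np.sin(a),0,0]
B=np.array([.5116,.3331]); BY=-.091; U=np.array([np.cos(BY),np.sin(BY)])
def st(s): print(s,round(bot.read_time_s(),2),np.round(bot.read_position(),4),"w",round(bot.read_gripper_width(),4),"g",round(bot.read_grip_force(),1),"F",np.round(bot.read_wrist_force(),1),flush=True)
def pick(xy):
    claw.move_gripper(.085,40)
    bot.reach([*xy,.15],q(.02)); bot.servo_line([*xy,.016],velocity=.12); st("down")
    claw.move_gripper(.04,40); st("grip")
    bot.servo_line([*xy,.19],velocity=.15); st("lift")
def place(off):
    xy=B+off*U; th=BY+np.pi/2
    bot.reach([*xy,.19],q(th)); bot.servo_line([*xy,.012],velocity=.15); st("placed")
    claw.move_gripper(.085); bot.servo_line([*xy,.17],velocity=.2); st("out")
E
python3 - <<'E'
from act import *
for p,th in (((.5065,.036,.016),.02),((.604,-.009,.016),.02),((*(B+.052*U),.012),BY+np.pi/2),((*(B-.052*U),.012),BY+np.pi/2)):
    print(np.round(kinematics.solve_ik(p,q(th)),2))
pick((.5065,.036))
p=optics.read_camera("scene"); cv2.imwrite("pics/s1.png",p["frame"][:,:,::-1])
E
```

```text
[ 0.07  0.49  2.03 -0.    0.62  0.05]
[-0.02  0.59  1.82 -0.    0.73 -0.04]
[ 0.53  0.65  1.71 -0.    0.78 -0.95]
[ 0.63  0.56  1.89 -0.    0.69 -0.85]
down 5.41 [0.507  0.0361 0.0166] w 0.0852 g 0.0 F [-0.3  0.4 -0.1]
grip 5.82 [0.5068 0.036  0.0168] w 0.0542 g 32.8 F [-3.3 -0.8 10.7]
lift 7.12 [0.5059 0.036  0.1891] w 0.055 g 34.8 F [-0.6  1.  -0.7]
```

View pics/s1.png

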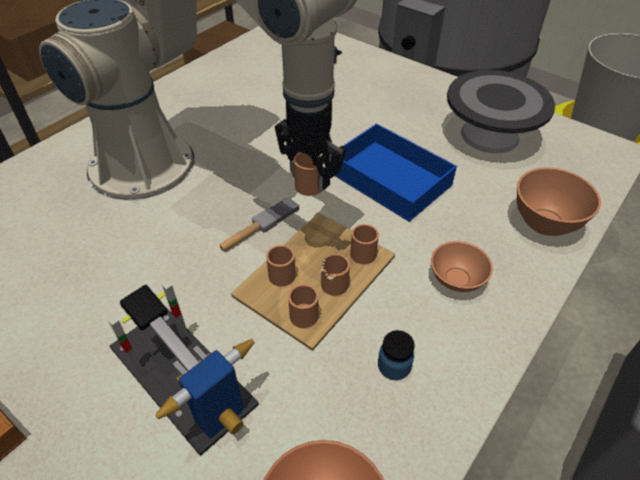

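The single-bite tumbler is held at (307,172) and the others haven't moved. I'll place it, then move the second.

```bash
sed -i 's/\*xy,.016/*xy,.018/' act.py; python3 - <<'E'
from act import *
place(.052); pick((.604,-.009))
p=optics.read_camera("scene"); cv2.imwrite("pics/s2.png",p["frame"][:,:,::-1])
E
```

```text
placed 9.65 [0.5641 0.3288 0.013 ] w 0.0549 g 34.8 F [-0.  -0.7 -0.1]
out 11.01 [0.5626 0.328  0.1688] w 0.085 g 0.0 F [ 0.3 -0.7  0. ]
down 13.76 [ 0.6046 -0.009   0.0187] w 0.0852 g 0.0 F [ 0.4  0.3 -0.1]
grip 14.18 [ 0.6038 -0.009   0.019 ] w 0.0537 g 36.3 F [-4.1  0.5  8.9]
lift 15.47 [ 0.6033 -0.009   0.189 ] w 0.0538 g 38.9 F [ 0.7  0.3 -0.4]
```

View pics/s2.png

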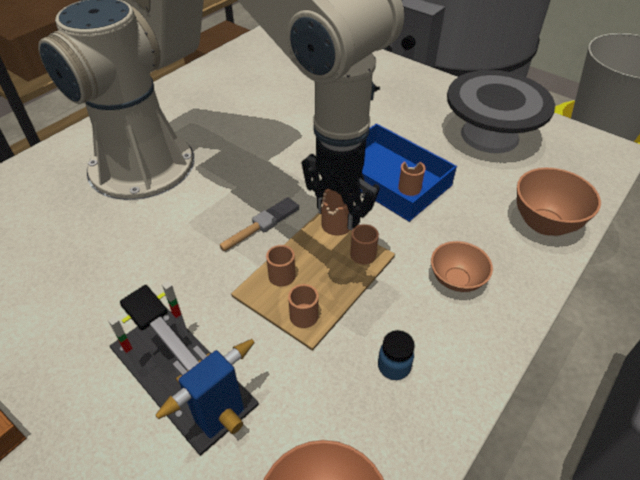

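The first tumbler stands in the bin at (411,178) and the second is held at (335,212). I'll place it, then measure the paddle directly.

```bash
python3 - <<'E'
from act import *
place(-.052)
np.set_printoptions(precision=4,suppress=True)
c,s=np.cos(.25),np.sin(.25)
P=np.array([[.07-a*c+b*s,y,.115+a*s+b*c] for a in(.1,.16) for y in(-.025,.025) for b in(-.008,.01)])
T=optics.read_camera("top");S=optics.read_camera("scene"); o=[]
for p,(u0,u1,v0,v1) in ((T,(455,500,275,320)),(S,(112,175,278,335))):
    m=np.zeros((480,640),bool); r=p["frame"][v0:v1,u0:u1].max(2)<38; 
    m[v0:v1,u0:u1]=r; m=cv2.morphologyEx(m.astype(np.uint8),cv2.MORPH_OPEN,np.ones((7,7)))
    print(m.sum()); o.append((p,hullof(m)))
    cv2.imwrite("pics/m%d.png"%len(o),np.hstack([cv2.resize(p["frame"][v0:v1,u0:u1,::-1],(390,400)),cv2.cvtColor(cv2.resize(m[v0:v1,u0:u1]*255,(390,400)),cv2.COLOR_GRAY2BGR)]))
for k in (o,o[:1],o[1:]): print(*fit(P,k,np.array([.5129,-.3238,-.12])))
cv2.imwrite("pics/m.png",cv2.resize(np.vstack([cv2.imread("pics/m1.png"),cv2.imread("pics/m2.png")]),(585,600)))
cv2.imwrite("pics/s3.png",S["frame"][:,:,::-1])
E
```

```text
placed 18.26 [0.4602 0.338  0.0123] w 0.0537 g 37.1 F [ 0.3 -0.4 -1.3]
out 19.62 [0.4592 0.3374 0.169 ] w 0.0852 g 0.0 F [-0.1  0.2 -0.1]
641
1008
[ 0.5116 -0.3206 -0.0985] 0.25806899168299546
[ 0.5098 -0.3206 -0.0646] 0.23143680042514214
[ 0.5055 -0.3287 -0.2262] 0.26707519432577287
```

View pics/m.png

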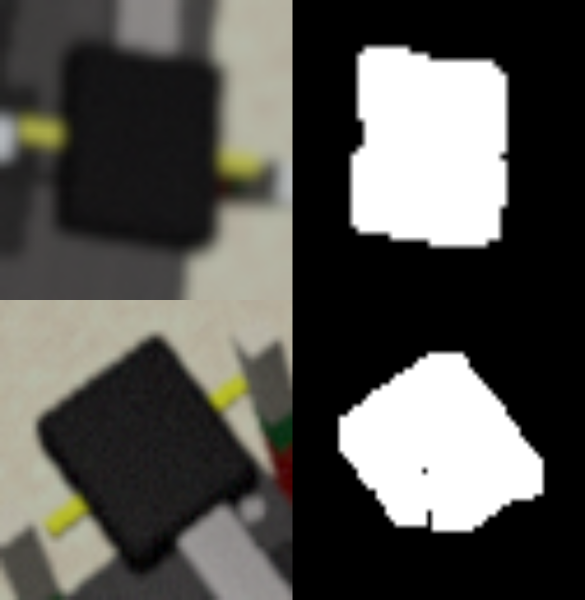

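View pics/s3.png

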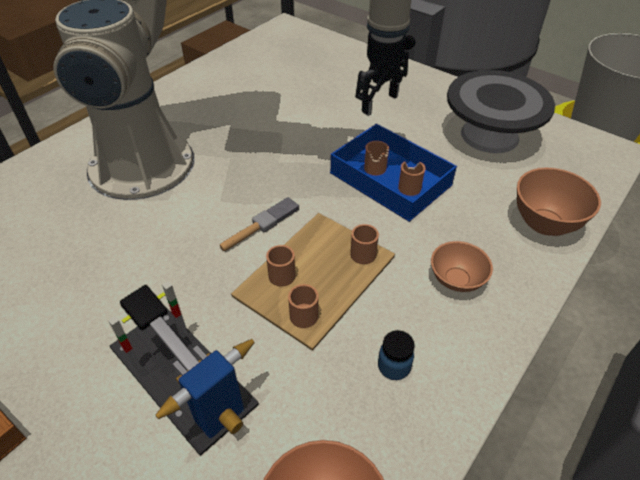

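Both chipped tumblers are in the bin at (376,156) and (411,178), and the three sound ones and the other items are undisturbed. Next I'll press the lever.

```bash
python3 - <<'E'
from act import *
T=optics.read_camera("top"); print("paddle top px->",pix2w(T,(476.4,296.7),.155))
s=np.array([.5125,-.3225,-.12]); w=lambda x:world(np.array([[x,0,0]]),s)[0,:2]
print(w(-.0535),w(-.06))
xy=w(-.06)
claw.move_gripper(0.0,40)
bot.reach([*xy,.235],q(-.12)); st("above")
bot.servo_line([*xy,.17],velocity=.08); st("near")
bot.servo_line([*xy,.14],velocity=.04); st("mid")
bot.servo_line([*xy,.1245],velocity=.03); bot.dwell(.3); st("press")
S=optics.read_camera("scene");T=optics.read_camera("top")
g=spotter.silhouettes
a=cv2.resize(S["frame"][260:380,85:205,::-1],(600,600),interpolation=cv2.INTER_CUBIC); cv2.imwrite("pics/p1.png",a)
E
```

```text
paddle top px-> [ 0.45451198 -0.3173902 ]
[ 0.45938474 -0.3160954 ] [ 0.45293148 -0.31531727]
above 22.88 [ 0.4533 -0.3146  0.2349] w 0.0001 g 0.0 F [-0.4 -0.  -0.1]
near 23.84 [ 0.4532 -0.3156  0.1704] w 0.0003 g 0.0 F [-0.3 -0.  -0.1]
mid 24.74 [ 0.4529 -0.3152  0.1401] w -0.0001 g 2.4 F [-3.1  0.2  4.9]
press 25.71 [ 0.4527 -0.3154  0.1249] w -0.0003 g 3.7 F [-4.7  0.4  7. ]
```

View pics/p1.png

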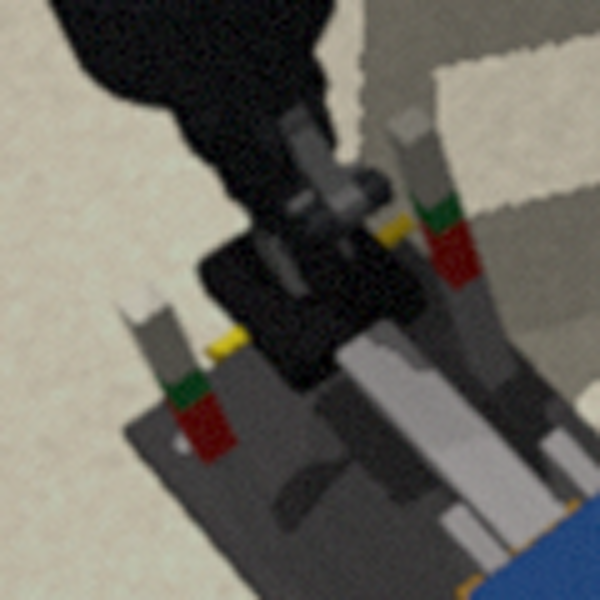

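The fingers are on the paddle and the pointer (crop (225,345) to (395,232)) sits near the green bands ((187,390) and (440,213)). I'll check the angle numerically relative to the bands, to cancel out any pose error.

```bash
python3 - <<'E'
from act import *
np.set_printoptions(precision=2,suppress=True)
s=np.array([.5125,-.3225,-.12])
S=optics.read_camera("scene"); f=S["frame"][260:380,85:205].astype(int); r,g,b=f[...,0],f[...,1],f[...,2]
def cents(m):
    n,l,stt,c=cv2.connectedComponentsWithStats(m.astype(np.uint8)); k=[i for i in range(1,n) if stt[i,4]>=6]
    return [(stt[i,4],c[i]+[85,260]) for i in k]
ye=cents((r>110)&(g>110)&(b<70)); gr=cents((g>r+25)&(g>b+20)&(r<90)); print("yellow",ye,"green",gr)
P=lambda pts:proj(S,world(np.array(pts),s))
print("pred green faces",P([[-.054,-.048,.115],[-.054,.048,.115]]))
for q_ in (.1,.19,.25,.31):
    a=q_-.25; print(q_,"pred pointer mid",P([[.07-.13*np.cos(a),0,.115-.13*np.sin(a)]]), "rel green mid",P([[.07-.13*np.cos(a),0,.115-.13*np.sin(a)]])[0]-P([[-.054,-.048,.115],[-.054,.048,.115]]).mean(0))
if len(ye)==2 and len(gr)==2: print("obs rel",np.mean([c for _,c in ye],0)-np.mean([c for _,c in gr],0))
st("now")
E
```

```text
yellow [(np.int32(23), array([130.22, 328.13]))] green [(np.int32(26), array([173.04, 302.23])), (np.int32(31), array([122.29, 337.23]))]
pred green faces [[123.56 336.88]
 [174.87 301.74]]
0.1 pred pointer mid [[145.53 310.25]] rel green mid [-3.69 -9.07]
0.19 pred pointer mid [[146.82 313.97]] rel green mid [-2.4  -5.34]
0.25 pred pointer mid [[147.86 316.63]] rel green mid [-1.35 -2.68]
0.31 pred pointer mid [[149.06 319.43]] rel green mid [-0.16  0.12]
now 25.86 [ 0.45 -0.32  0.12] w -0.0001 g 3.7 F [-4.6  0.   7.5]
```

The observed pointer sits (-0.6, -2.5) px from the middle of the green bands. The prediction is (-1.4, -2.7) at 0.25 rad, so the lever is about level and the hold is steady.

```bash
python3 -c "
from workcell import ticket
print(ticket.hand_in())"
```

```text
the job is handed in; nothing more can be done
None
```

Job handed in at about 26 s: both chipped tumblers are in the bin, the three sound ones are still in place, and the arm is holding the lever at about 0.25 rad, mid-green.

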